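# Lock the grinding spindle for a wheel change

### The job

Lock the grinding spindle so that its wheel can be changed: push the slotted steel disc round by its black pegs until the slot lines up with the lock bolt, then push the bolt by its orange plate fully home into the slot, against the yellow stops. Push with the fingertips only: the bolt must stay lying in its channel and not be lifted or tipped, and the loose flange nut, tube, wrench and square bar lying about are to be left where they are. Finish with the hand clear of everything.

Things in the scene. Friction and masses are not known exactly. Their poses are not given: they have to be found in the camera images.
- stand: fixed spindle stand, blue base plate 200 x 360 x 14 mm (own x, y, z), origin on the bench surface, own y from spindle to bolt tail. Spindle axis at own (0, -85 mm). A straight open-topped bolt channel lies along own y at x = 0, aimed at the spindle; floor 38 mm above the bench, y = -23 to 155; aluminium cheeks 17 mm apart, tops 52 mm high, y = 5 to 65
- stop_face (a point): point midway between the rear faces of the two yellow stop blocks (19 mm apart, one each side of the bar, tops 70 mm above the bench), 54 mm above the bench; 155 mm from the spindle axis (stand y = 70 mm). The bolt's push plate meets these faces when fully home
- spindle_axis (a point): point on the vertical spindle axis at the height of the locking disc's top face, 52 mm above the bench. A black grinding wheel (115 mm diameter, face 58 mm above the bench) with a central nut (top 74 mm above the bench) turns with the disc
- lock_point (a point): fixed point of the stand, 74 mm from the spindle axis on the line of the bolt channel, 52 mm above the bench: the slot's point must lie here
- slot (a point): middle of the one slot in the rim of the steel locking disc, at its top face, 74 mm from the axis. Disc 170 mm diameter, 14 mm thick; slot 20 mm wide, from 63.5 mm from the axis out to the open rim, orange marks beside it. The disc turns either way without end about the vertical spindle, with friction (about 2 N at the pegs), and stays where it is left
- spindle (a joint): angle of the locking disc, rad, growing anticlockwise seen from above; the slot faces the bolt at 0 (and at every full turn)
- bolt: loose steel lock bolt resting in the channel: bar 14 mm wide, 12 high, 110 long, rounded nose, about 0.2 kg. Origin at the bar's underside, mid-length; own y from nose to tail, along the stand's y. Slides to the stand's -y with 1 to 2 N; home when its origin is at stand y = 36 mm. An unaligned disc stops it 19 mm short; the nose itself centres a slot within about 3 degrees
- bolt_push (a point): centre of the rear face (the one to push) of the bolt's orange push plate: plate 44 mm wide, 8 mm thick, top 88 mm above the bench; this point is 69 mm above the bench, 42 mm behind the bolt's origin along its own y
- bolt_nose (a point): tip of the bolt's nose, at mid-height of the bar
- peg0 (a point): top centre of one of four upright black turning pegs on the disc, 12 mm diameter, 36 mm tall (top 88 mm above the bench), 74 mm from the axis, 45 degrees anticlockwise (seen from above) from the slot
- peg1 (a point): top centre of one of four upright black turning pegs on the disc, 12 mm diameter, 36 mm tall (top 88 mm above the bench), 74 mm from the axis, 135 degrees anticlockwise (seen from above) from the slot
- peg2 (a point): top centre of one of four upright black turning pegs on the disc, 12 mm diameter, 36 mm tall (top 88 mm above the bench), 74 mm from the axis, 225 degrees anticlockwise (seen from above) from the slot
- peg3 (a point): top centre of one of four upright black turning pegs on the disc, 12 mm diameter, 36 mm tall (top 88 mm above the bench), 74 mm from the axis, 315 degrees anticlockwise (seen from above) from the slot
- flange_nut: steel flanged nut, 38 mm wide, 16 mm high, standing loose on the stand's blue base plate beside the bolt channel; origin under its centre. Leave alone.
- tube_offcut: aluminium tube offcut, 28 mm diameter, 45 mm high, standing loose on the base plate on the other side of the channel; origin under its centre. Leave alone.
- wrench: steel wrench 190 mm long lying on the bench; origin at its underside. Leave alone.
- square_offcut: square steel bar offcut 30 x 90 x 30 mm on the bench; origin under its centre. Leave alone.
Things that resemble listed ones, but are neither listed nor needed, are in the scene too. Leave any blue, green or purple look-alike of the bolt alone.

How it is judged:
By the outcome, as a careful person would: the job done as asked, in the order asked, and still so for the second after the job is handed in, with the robot touching nothing.
It also fails if it takes over 54 s, if anything falls off the work surface, if the arm or the gripper's body presses on something with over 40 N, if the wrist force passes 120 N, or if a joint passes its speed limit or range.

### The arm

A 6-joint arm with a two-finger parallel gripper is mounted at the origin on the work surface. World frame = base frame: x ahead of the robot, y to its left, z up, the work surface at z = 0. Lengths are in m, angles in rad, forces in N, time in s.
With the tool pointing down it reaches from about 0.225 to 0.725 m from the base axis. Payload 3.1 kg.
Tool frame: the origin (TCP) lies at the very end of the fingers, on their centre line; the grasp point (between the pads) lies 19 mm behind it; z points along the fingers, y is the line along which they close (so a half turn about z gives the same grasp; the last joint's range is limited). The gripper opens to 85 mm and grips with 20 to 120 N. Pads are 22 mm wide; open, the fingers measure 114 mm over their backs; the gripper's body (76 mm by 85 mm) begins 54 mm behind the grasp point. The pads swing forward as they close: fully open they stand 13 mm farther back than shut.
Start: joints at [1.202, 0.048, 0.099, 1.622, 0, 1.443], TCP at [0.125, 0.51, 0.231] pointing down, gripper open.
Joint ranges: [-2.91, 2.91], [-0.99, 1.94], [-1.21, 1.42], [-2.12, 2.29], [-1.49, 1.47], [-3.14, 3.14]. Speed limits (rad/s): [2.79, 2.79, 3.14, 3.14, 3.14, 3.14].

### API

Orientations are given as a rotation vector (axis times angle).
In Python, from station import manip gives the robot as it stands.
- The arm moves only by the tool arm_command, never from a script. Its argument "motion" is one flat list of numbers, 5 for each row, row after row: the closure, from 0 (fully open) to 1 (shut), then the shift along the tool's x, y, z in m, then the turn about the tool's z in degrees. In form: [hand, tx, ty, tz, spin, hand, tx, ty, tz, spin, ...]. A call has 1 to 12 rows; each row shifts and turns the commanded pose from where the row before left it, along the tool's axes as they then stand; what a row does not reach is not made up. A row lasts 1/10 s, in which the tool goes at most 50 mm and 8.59 degrees, less where a joint would pass 70% of its speed; a pose out of reach is approached as far as the arm can. A call with a gripper value outside its range is refused whole. The fingers move at their own pace and stop on an object; the grip force is fixed at half the most. Time passes only in rows, so rows that do not move let the fingers close. It gives the time, the measured TCP pose, the force, the opening and the grip force at its end, in the units of the state.
- manip.sense(): the state, without advancing time (a new reading comes with each control period).
- manip.capture(name): name is "side" or "top" or "wrist"; returns the picture (384x512x3 uint8, red, green, blue); there is no depth.
- manip.camera_model(name): a dict with "fx", "fy", "cx", "cy" (pixels), "k1" (the pictures are not rectified: a ray, as slopes to the right and down, at radius r is drawn at 1 + k1 r^2 times it, then the intrinsics apply), "R" (3x3) and "t" (3): a world point X has camera coordinates R X + t. Camera axes: x right, y down, z forward; pixel columns grow to the right and rows downward; lengths in m; the calibration is good to about 2 mm. A picture is of the moment at which its call begins: read the wrist's pose just before it. camera_model takes no time and is no camera call; for the wrist camera it gives the pose at the moment of the call.
- manip.finish_job(): hands the job in; it is judged then, once.
The state is a dict: "t": time; "qpos": joint angles; "dq": joint speeds; "tau": joint torques, N m; "eef_pos": TCP position; "eef_rot": TCP orientation; "force": force on the tool from outside, world axes, zero at the start; "torque": the same for the moment, N m; "finger_gap": opening from 0.0 (shut) to 1.0 (fully open); "gripper_force": force on a finger pad.
Only numpy, scipy, OpenCV 4.12 (cv2) and the standard library are available. Lean on these libraries where they do the work, as an engineer would, in place of code of your own. Each camera call takes 0.05 s, during which the arm holds its last target. There are 200 camera calls.

## Working session

There is one attempt and no reset: what is moved stays moved. The work goes in short steps, Python scripts to look and compute and a tool call to move; the robot and the scene stay as the last step left them, time stands still between calls to the robot, and variables do not carry over. Pictures are saved under pics/ and viewed, at most 10 in all, crops included, and the job is handed in when it is done.

Besides the shell and the picture viewer there is one more tool, called after "Call:" as a command line: name --argument value ..., lists and objects as JSON in quotes. arm_command: Moves the arm, as the interface text tells. Its arguments: {"type":"object","properties":{"motion":{"type":"array","items":{"type":"number"}}},"required":["motion"]}

```bash
mkdir -p pics; ls; python3 - <<'E'
from station import manip
import cv2
s=manip.sense();print(s)
for n in("top","side"):
    im=manip.capture(n);cv2.imwrite(f"pics/{n}0.png",cv2.resize(im[:,:,::-1],(800,600),interpolation=cv2.INTER_CUBIC))
    print(n,manip.camera_model(n))
E
```

```text
pics
{'t': 0.0, 'qpos': array([ 1.20221015e+00,  4.87631583e-02,  9.75915268e-02,  1.62202779e+00,
       -2.15348992e-05,  1.44300161e+00]), 'dq': array([-0.00057305,  0.00011678,  0.00013691, -0.00031968, -0.00069798,
       -0.00040249]), 'tau': array([-2.65279841e-04, -3.38781345e+01,  3.20016682e+01,  2.01597833e-02,
       -2.85283395e-04,  4.05789962e-06]), 'eef_pos': array([0.12498675, 0.50926208, 0.23010758]), 'eef_rot': array([-0.37725255, -3.1182838 ,  0.00366676]), 'force': array([0.21458088, 0.39669923, 0.06181255]), 'torque': array([-0.01588722, -0.03479375,  0.01401863]), 'gripper_force': 0.0, 'finger_gap': 0.999625260436378}
top {'fx': 467.6456770990817, 'fy': 467.6456770990817, 'cx': 253.77365448211103, 'cy': 186.9195217234875, 'k1': -0.06086197578383034, 'R': array([[-0.00673078, -0.99990448, -0.01207158],
       [-0.99576102,  0.00780931, -0.09164604],
       [ 0.09173155,  0.01140356, -0.99571847]]), 't': array([0.00555935, 0.53940789, 1.23281854])}
side {'fx': 419.6204793033684, 'fy': 419.6204793033684, 'cx': 256.0973556331973, 'cy': 195.4378052189678, 'k1': -0.07619649121500296, 'R': array([[-0.98850964, -0.1495325 ,  0.02210721],
       [-0.11188902,  0.62550379, -0.77215663],
       [ 0.10163437, -0.76575782, -0.63504757]]), 't': array([0.52598351, 0.13200117, 1.2068326 ])}
```

View pics/top0.png

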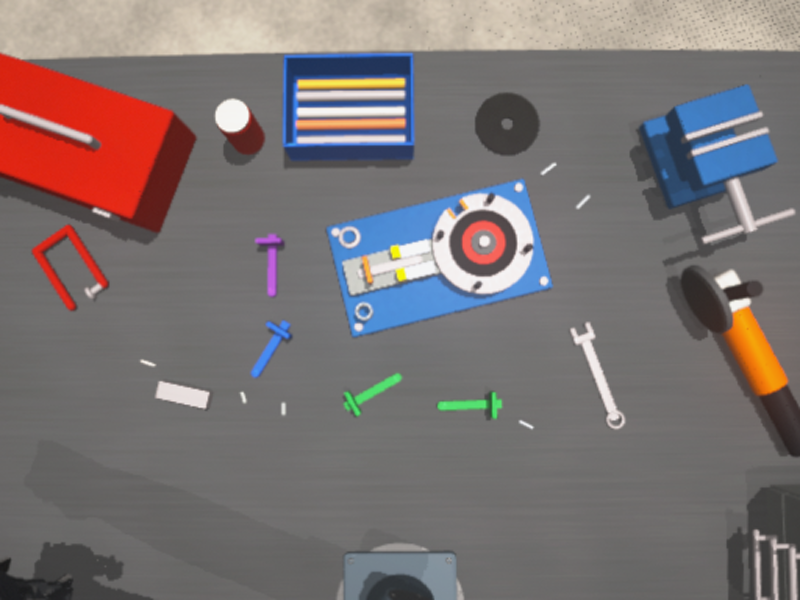

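View pics/side0.png

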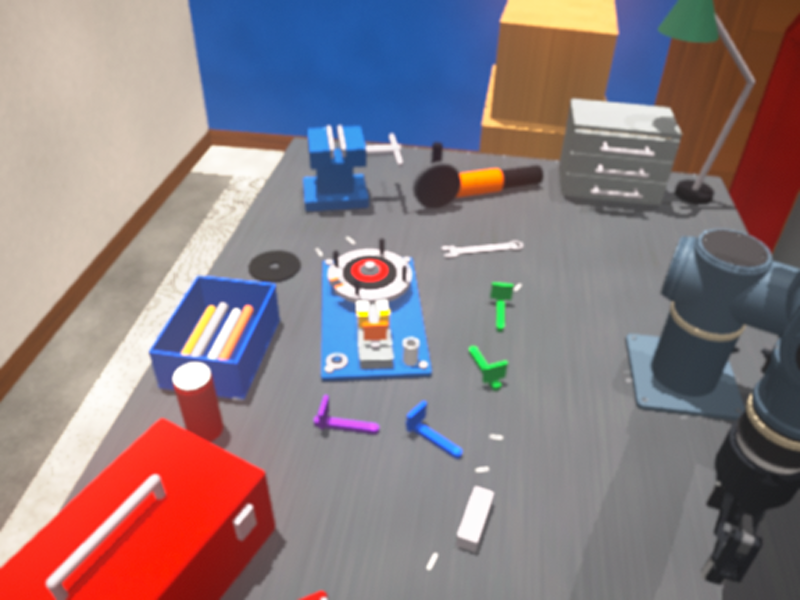

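Top picture (800x600 px): the stand's base centre is at (440,258), the spindle nut at (484,241) and the slot with its orange marks at (457,210). The pegs are near (490,198), (440,235), (476,287) and (528,249).

Candidates for the bolt:
- Orange plate in the channel at (367,269). This is the one, because it lies in the stand's channel.
- Purple at (270,262), blue at (272,347), green at (372,395) and green at (472,404). All are look-alikes.

I'll check the choice in a close crop.

```bash
cat > h.py <<'E'
import numpy as np, cv2
from station import manip
def back(m,uv,z):
    R,t=np.array(m["R"]),np.array(m["t"])
    d=np.array([(uv[0]-m["cx"])/m["fx"],(uv[1]-m["cy"])/m["fy"]]);s=d.copy()
    for _ in range(20): s=d/(1+m["k1"]*(s@s))
    r=R.T@np.r_[s,1]; o=-R.T@t
    return o+r*(z-o[2])/r[2]
def proj(m,X):
    c=np.atleast_2d(X)@np.array(m["R"]).T+m["t"]; s=c[:,:2]/c[:,2:]
    s=s*(1+m["k1"]*(s**2).sum(1,keepdims=True))
    return s*[m["fx"],m["fy"]]+[m["cx"],m["cy"]]
E
python3 - <<'E'
from h import *
im=manip.capture("top");cv2.imwrite("pics/top.png",im[:,:,::-1])
c=im[110:220,205:357,::-1];cv2.imwrite("pics/c1.png",cv2.resize(c,None,fx=5.2,fy=5.2,interpolation=cv2.INTER_CUBIC))
E
```

```text
(no output)
```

View pics/c1.png

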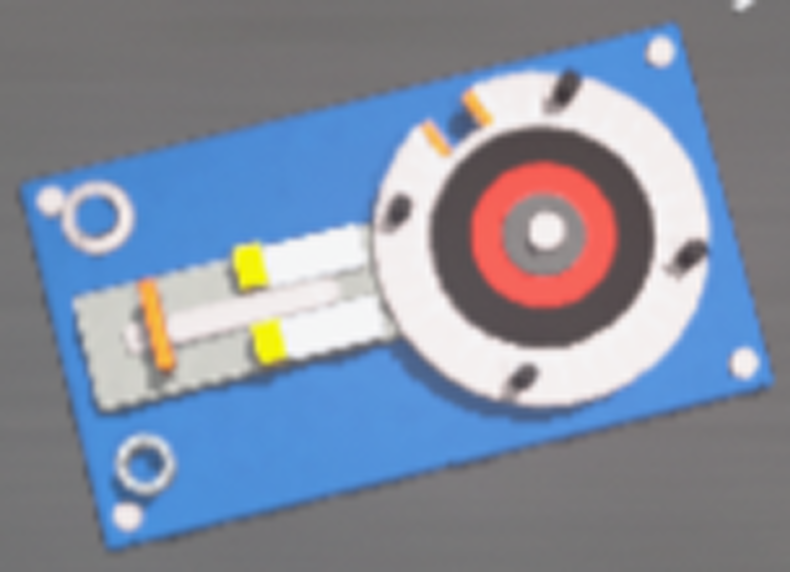

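The crop (5.2x) shows the orange plate in the channel at (156,325), the nose at about (335,290) and the yellow stops at (250,265) and (268,342). The slot is at (460,118), the disc centre at (542,238) and the pegs at (566,90), (398,212), (522,380) and (690,258). The flange nut (97,217) and tube (145,464) flank the channel tail. So the orange bolt is the right one. Next I'll measure positions.

```bash
python3 - <<'E'
from h import *
m=manip.camera_model("top")
f=lambda u,v,z:back(m,((u+.5)/5.2-.5+205,(v+.5)/5.2-.5+110),z)[:2]
C=[f(*p,.014) for p in[(20,187),(672,25),(770,383),(108,550)]]
for a,b in((0,1),(1,2),(2,3),(3,0)):print(np.linalg.norm(C[a]-C[b]).round(4))
c=np.mean(C,0);tail=(C[0]+C[3])/2;head=(C[1]+C[2])/2
ey=(tail-head)/np.linalg.norm(tail-head); ex=np.array([ey[1],-ey[0]])
print("centre",c,"ey",ey,np.degrees(np.arctan2(ey[1],ey[0])))
ax=c-.085*ey; d=f(542,238,.052); print("axis from plate",ax,"disc",d)
st=lambda p:np.array([(p-c)@ex,(p-c)@ey]).round(4)
s=f(460,118,.052);print("slot r",np.linalg.norm(s-d),"ang",np.degrees(np.arctan2((s-d)@ey*1,0+1e-9*0+(s-d)@ex))-90)
for n,p in dict(plate=(156,325,.088),nose=(340,289,.05),st1=(250,265,.07),st2=(268,342,.07),nut=(97,217,.03),tube=(145,464,.059)).items(): w=f(*p);print(n,w,st(w))
for p in((571,77),(402,203),(525,372),(697,248)):
    w=f(*p,.088);v=w-d;print("peg",w,np.linalg.norm(v).round(4),(np.degrees(np.arctan2(v@ey,v@ex))-90)%360)
E
```

```text
0.3555
0.1966
0.356
0.1969
centre [ 0.60169756 -0.07068872] ey [-0.23685804  0.97154427] 103.70117295098224
axis from plate [ 0.62183049 -0.15326998] disc [ 0.61964467 -0.14495078]
slot r 0.07454477240188133 ang -70.53436561944329
plate [0.57214531 0.04979731] [-0.0002  0.1241]
nose [ 0.59455754 -0.04193261] [-0.0001  0.0296]
st1 [0.60428864 0.00351578] [0.0201 0.0715]
st2 [ 0.56536668 -0.00522541] [-0.0198  0.0722]
nut [0.63613514 0.08336226] [0.0699 0.1415]
tube [0.50549201 0.05705828] [-0.0632  0.1469]
peg [ 0.69477687 -0.15703198] 0.0761 247.16390486513518
peg [ 0.63195311 -0.07213316] 0.0739 336.7047449869223
peg [ 0.54741675 -0.13150611] 0.0735 65.75433960268896
peg [ 0.60833508 -0.21759869] 0.0735 157.45023441524916
```

Call:
arm_command --motion '[1, -0.0236, -0.0206, 0, 0, 1, -0.0236, -0.0206, 0, 0, 1, -0.0236, -0.0206, 0, 0, 1, -0.0236, -0.0206, 0, 0, 1, -0.0236, -0.0206, 0, 0, 1, -0.0236, -0.0206, 0, 0, 1, -0.0236, -0.0206, 0, 0, 1, -0.0236, -0.0206, 0, 0, 1, -0.0236, -0.0206, 0, 0, 1, -0.0236, -0.0206, 0, 0, 1, -0.0236, -0.0206, 0, 0, 1, -0.0236, -0.0206, 0, 0]'

```text
t: 1.35
eef_pos: [0.3417, 0.2011, 0.2311]
eef_rot: [-0.377, -3.119, 0.0]
force: [0.7, 0.1, -0.1]
finger_gap: -0.0
gripper_force: 0.0
```

Call:
arm_command --motion '[1, -0.0236, -0.0206, 0, 0, 1, -0.0236, -0.0206, 0, 0, 1, -0.0236, -0.0206, 0, 0, 1, -0.0236, -0.0206, 0, 0, 1, -0.0236, -0.0206, 0, 0, 1, -0.0236, -0.0206, 0, 0, 1, -0.0236, -0.0206, 0, 0, 1, -0.0236, -0.0206, 0, 0, 1, -0.0236, -0.0206, 0, 0, 1, -0.0236, -0.0206, 0, 0, 1, -0.0236, -0.0206, 0, 0, 1, -0.0236, -0.0206, 0, 0]'

```text
t: 2.55
eef_pos: [0.5578, -0.1064, 0.2307]
eef_rot: [-0.377, -3.118, -0.0]
force: [-0.1, 0.5, 0.4]
finger_gap: -0.001
gripper_force: 0.0
```

Call:
arm_command --motion '[1, 0, 0, 0, 8, 1, 0, 0, 0, 8, 1, 0, 0, 0, 8, 1, 0, 0, 0, 8, 1, 0, 0, 0, 8, 1, 0, 0, 0, 8, 1, 0, 0, 0, 8, 1, 0, 0, 0, 8, 1, 0, 0, 0, 8, 1, 0, 0, 0, 8, 1, 0, 0, 0, 8, 1, 0, 0, 0, 8]'

```text
t: 3.75
eef_pos: [0.5571, -0.1053, 0.2307]
eef_rot: [-2.575, -1.799, 0.001]
force: [0.3, -1.0, 0.9]
finger_gap: 0.0
gripper_force: 0.0
```

Call:
arm_command --motion '[1, 0, 0, 0, 6, 1, 0, 0, 0, 6, 1, 0, 0, 0, 0, 1, 0, 0, 0, 0]'

```text
t: 4.15
eef_pos: [0.5572, -0.1053, 0.2309]
eef_rot: [-2.743, -1.531, 0.001]
force: [0.2, -0.8, -0.5]
finger_gap: -0.002
gripper_force: 0.0
```

```bash
cat >> h.py <<'E'
from scipy.spatial.transform import Rotation as Ro
AX=np.array([.6196,-.145]);EY=np.array([-.2369,.9715]);EX=np.array([.9715,.2369])
def report():
    s=manip.sense();R=Ro.from_rotvec(s["eef_rot"]).as_matrix();p=s["eef_pos"];v=p[:2]-AX
    print("t",round(s["t"],2),"p",p.round(4),"xang",np.degrees(np.arctan2(R[1,0],R[0,0])).round(2),"tilt",R[:,2].round(3),"polar",np.linalg.norm(v).round(4),np.degrees(np.arctan2(v[1],v[0])).round(1),"stand",np.r_[v@EX,v@EY].round(4),"F",s["force"].round(1),"q",s["qpos"].round(2),"gap",s["finger_gap"])
    return s,R
def totool(R,dx,dy): return (R[:2,:2].T@np.array([dx,dy])).round(4)
E
python3 - <<'E'
from h import *
s,R=report()
im=manip.capture("wrist");cv2.imwrite("pics/w1.png",im[:,:,::-1]);m=manip.camera_model("wrist")
print(m["fx"],proj(m,np.array([[*AX,.074]])),np.array(m["R"]).round(2).tolist())
E
```

```text
t 4.15 p [ 0.5572 -0.1053  0.2309] xang 58.33 tilt [-0.001  0.    -1.   ] polar 0.0739 147.5 stand [-0.0512  0.0533] F [ 0.2 -0.8 -0.5] q [-0.31  0.16  0.22  1.63  0.    1.82] gap -0.0018889064405705478
278.9652128627733 [[319.71665842 179.4592574 ]] [[0.85, -0.53, 0.0], [-0.5, -0.81, 0.3], [-0.16, -0.25, -0.95]]
```

View pics/w1.png

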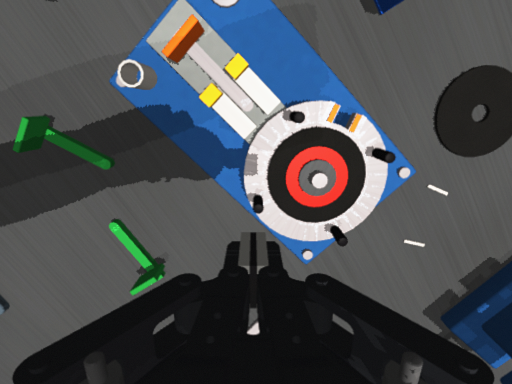

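Wrist view: the nut is at (320,180), against a prediction of (319.7,179.5), so the axis is confirmed. Peg1 is at (258,203), peg0 at (296,117), the slot at (345,118) and the orange plate at (183,40). I'll descend on the clockwise side of peg1.

Call:
arm_command --motion '[1, 0, 0, 0.03, 0, 1, 0, 0, 0.04, 0, 1, 0, 0, 0.04, 0, 1, 0, 0, 0.035, 0, 1, 0, 0, 0.018, 0, 1, 0, 0, 0, 0]'

```text
t: 4.8
eef_pos: [0.554, -0.1043, 0.0639]
eef_rot: [-2.739, -1.527, 0.009]
force: [-1.5, 0.8, 0.1]
finger_gap: -0.002
gripper_force: 0.0
```

```bash
python3 - <<'E'
from h import *
s,R=report()
# simulate arc rows: -x push at radius .074, dphi per row
for n,d in((1,5),):
    th=np.radians(d); print("row chord",2*.074*np.sin(th/2), "x",-.074*np.sin(th),"y", .074*(1-np.cos(th)))
v=AX-s["eef_pos"][:2]; print("axis in tool",totool(R,*v))
im=manip.capture("wrist");m=manip.camera_model("wrist");cv2.imwrite("pics/w2.png",im[:,:,::-1])
E
```

```text
t 4.8 p [ 0.554  -0.1043  0.0639] xang 58.27 tilt [-0.008  0.003 -1.   ] polar 0.0772 148.2 stand [-0.0541  0.0551] F [-1.5  0.8  0.1] q [-0.31  0.19 -0.08  1.31  0.    1.82] gap -0.0016697823348177895
row chord 0.0064556693300697274 x -0.006449524963326704 y 0.00028159234121082966
axis in tool [-0.0001  0.0772]
```

View pics/w2.png

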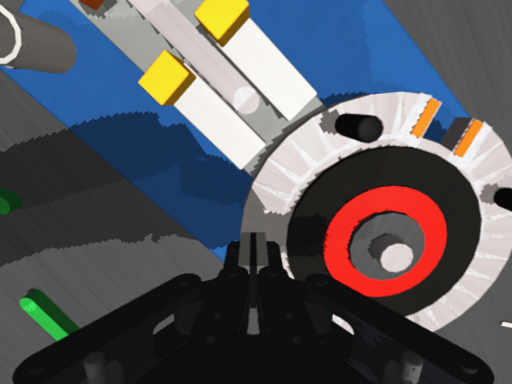

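The wrist view shows the fingers beside the disc at about (253,240) with no contact. Peg0 is at (360,127) and the slot at (450,130). Now the arc push.

Call:
arm_command --motion '[1, -0.0065, 0.0008, 0, -5, 1, -0.0065, 0.0008, 0, -5, 1, -0.0065, 0.0008, 0, -5, 1, -0.0065, 0.0008, 0, -5, 1, -0.0065, 0.0003, 0, -5, 1, -0.0065, 0.0003, 0, -5, 1, -0.0065, 0.0003, 0, -5, 1, -0.0065, 0.0003, 0, -5, 1, -0.0065, 0.0003, 0, -5, 1, -0.0065, 0.0003, 0, -5, 1, -0.0065, 0.0003, 0, -5, 1, 0, 0, 0, 0]'

```text
t: 6.05
eef_pos: [0.556, -0.1761, 0.0709]
eef_rot: [1.727, 2.619, 0.001]
force: [0.4, 0.4, -0.1]
finger_gap: 0.001
gripper_force: 0.0
```

```bash
cat >> h.py <<'E'
def disc(name,tag=None,near=None):
    # slot angle from orange marks on the disc top; searches only the annulus r 60..85 mm
    m=manip.camera_model(name);im=manip.capture(name)
    if tag: cv2.imwrite(f"pics/{tag}.png",im[:,:,::-1])
    h=cv2.cvtColor(im,cv2.COLOR_RGB2HSV);k=cv2.inRange(h,(8,120,120),(22,255,255))
    v,u=np.nonzero(k);P=np.array([back(m,q,.052)[:2] for q in zip(u,v)])-AX
    r=np.linalg.norm(P,axis=1);P=P[(r>.06)&(r<.087)]
    a=np.degrees(np.arctan2(-(P@EX),P@EY));print(name,"orange n",len(P),"slot deg (0=aligned)",a.mean() if len(P) else None, a.min(initial=999),a.max(initial=-999))
E
python3 - <<'E'
from h import *
report();disc("top","t2");disc("side");disc("wrist")
E
```

```text
t 6.05 p [ 0.556  -0.1761  0.0709] xang 113.19 tilt [ 0.004 -0.002 -1.   ] polar 0.0708 -153.9 stand [-0.0692 -0.0151] F [ 0.4  0.4 -0.1] q [-0.42  0.22 -0.03  1.32 -0.    0.74] gap 0.0013537131242247113
top orange n 22 slot deg (0=aligned) -22.59196987972676 -31.592859206379014 -6.113586253951202
side orange n 8 slot deg (0=aligned) -20.706362079988264 -28.701431925607135 -8.647983554729546
wrist orange n 762 slot deg (0=aligned) -17.67989915163904 -33.568383453443595 -2.767435822567857
```

Call:
arm_command --motion '[1, -0.0065, 0.0, 0, -5, 1, -0.006, 0.0, 0, -5, 1, -0.004, 0.0, 0, -3, 1, -0.003, 0.0, 0, -2, 1, 0, 0, 0, 0, 1, 0, 0, 0, 0]'

```text
t: 6.8
eef_pos: [0.5636, -0.1919, 0.0687]
eef_rot: [1.373, 2.825, -0.001]
force: [0.3, 0.5, 0.5]
finger_gap: -0.001
gripper_force: 0.0
```

```bash
python3 - <<'E'
from h import *
report();disc("top");disc("wrist","w3")
E
```

```text
t 6.8 p [ 0.5636 -0.1919  0.0687] xang 128.14 tilt [ 0.    -0.001 -1.   ] polar 0.073 -140.0 stand [-0.0655 -0.0323] F [0.3 0.5 0.5] q [-0.44  0.25  0.    1.32 -0.    0.46] gap -0.0007660192433302526
top orange n 24 slot deg (0=aligned) -5.619632391868195 -17.378053686887753 7.1377398238105485
wrist orange n 771 slot deg (0=aligned) -3.734451680156166 -19.38012348927446 11.032349882898279
```

View pics/w3.png

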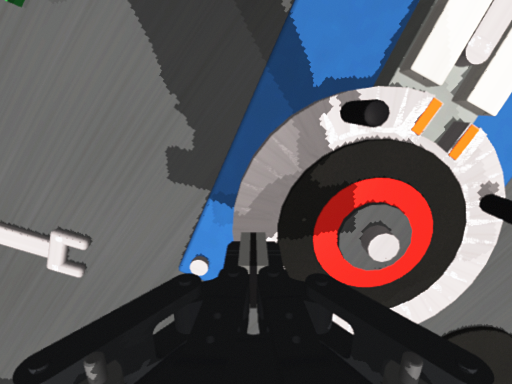

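The slot is at (447,130), about 4° short, in line with the channel coming in from upper right. I'll push 4° more.

Call:
arm_command --motion '[1, -0.003, 0.0002, 0, -2, 1, -0.0024, 0.0002, 0, -2, 1, 0, 0, 0, 0, 1, 0, 0, 0, 0]'

```text
t: 7.3
eef_pos: [0.5671, -0.1958, 0.0683]
eef_rot: [-1.274, -2.871, 0.0]
force: [-1.0, -1.0, 0.7]
finger_gap: 0.005
gripper_force: 0.3
```

```bash
python3 - <<'E'
from h import *
report();disc("top");disc("wrist","w4")
E
```

```text
t 7.3 p [ 0.5671 -0.1958  0.0683] xang 132.14 tilt [-0. -0. -1.] polar 0.0731 -135.9 stand [-0.0631 -0.0369] F [-1.  -1.   0.7] q [-0.44  0.27  0.02  1.32 -0.    0.39] gap 0.004566465310495448
top orange n 22 slot deg (0=aligned) -0.6057544699059343 -12.96051825072659 10.903603323688763
wrist orange n 777 slot deg (0=aligned) 0.29294600841398283 -15.224945082672708 15.313493855468048
```

The disc is aligned to within about 1°. I'll back off, lift, turn, and move behind the plate.

Call:
arm_command --motion '[1, 0.005, 0, 0, 0, 1, 0, 0, -0.03, 0, 1, 0, 0, -0.035, 7.1, 1, 0, 0, -0.03, 7.1, 1, 0, 0, 0, 7.1, 1, 0, 0, 0, 7.1]'

```text
t: 8.0
eef_pos: [0.565, -0.1925, 0.1656]
eef_rot: [1.942, 2.464, 0.002]
force: [-0.5, 0.3, 0.3]
finger_gap: 0.001
gripper_force: 0.0
```

Call:
arm_command --motion '[1, 0.0325, 0.0082, 0, 0, 1, 0.0325, 0.0082, 0, 0, 1, 0.0325, 0.0082, 0, 0, 1, 0.0325, 0.0082, 0, 0, 1, 0.0325, 0.0082, 0, 0, 1, 0.0325, 0.0082, 0, 0, 1, 0.0325, 0.0082, 0, 0, 1, 0.0325, 0.0082, 0, 0, 1, 0, 0, 0, 0, 1, 0, 0, 0, 0]'

```text
t: 9.0
eef_pos: [0.5653, 0.0767, 0.1633]
eef_rot: [1.936, 2.474, -0.001]
force: [-1.1, -0.8, 1.2]
finger_gap: 0.002
gripper_force: 0.0
```

```bash
python3 - <<'E'
from h import *
report();disc("top","t5")
im=cv2.imread("pics/t5.png");cv2.imwrite("pics/t5c.png",cv2.resize(im[110:220,205:357],None,fx=5.2,fy=5.2,interpolation=cv2.INTER_CUBIC))
im=manip.capture("wrist");cv2.imwrite("pics/w5.png",im[:,:,::-1]);m=manip.camera_model("wrist")
for z in(.088,):
  h=cv2.cvtColor(im,cv2.COLOR_RGB2HSV);k=cv2.inRange(h,(5,120,60),(17,255,255));n,l,st,c=cv2.connectedComponentsWithStats(k)
  for i in range(1,n):
    if st[i,4]>60:
      p=back(m,c[i],z)[:2]-AX;print(st[i],c[i].round(1),(p@EX).round(4),(p@EY).round(4))
E
```

```text
t 9.0 p [0.5653 0.0767 0.1633] xang 103.9 tilt [ 0.    -0.001 -1.   ] polar 0.2282 103.8 stand [-2.000e-04  2.282e-01] F [-1.1 -0.8  1.2] q [ 0.02  0.16  0.09  1.5  -0.    1.35] gap 0.002146294754502674
top orange n 22 slot deg (0=aligned) -0.6986531506746738 -12.96051825072659 10.903603323688763
[228 214  51  24 862] [253.  223.3] -0.0004 0.2088
```

View pics/w5.png

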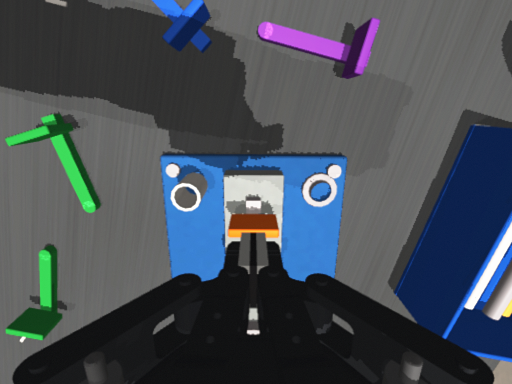

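The wrist view shows the orange plate's rear face in rows 214–230 and its top edge in rows 230–237 at column 253. The tail stub is at (253,203), and the tube (186,197) and flange nut (320,190) are on either side, clear of the fingers' path.

```bash
python3 - <<'E'
from h import *
m=manip.camera_model("wrist")
for uv,z in(((253,230),.088),((253,237),.088),((253,214),.050),((253,197),.05)):
  p=back(m,uv,z)[:2]-AX;print((p@EX).round(4),(p@EY).round(4))
E
```

```text
-0.0004 0.2027
-0.0004 0.1961
-0.0004 0.2022
-0.0004 0.2197
```

Call:
arm_command --motion '[1, 0, 0, 0.02, 0, 1, 0, 0, 0.02, 0, 1, 0, 0, 0.02, 0, 1, 0, 0, 0.018, 0, 1, 0, 0, 0.013, 0, 1, 0, 0, 0.008, 0, 1, 0, 0, 0.004, 0, 1, 0, 0, 0, 0, 1, 0, 0, 0, 0]'

```text
t: 10.0
eef_pos: [0.5663, 0.0759, 0.0612]
eef_rot: [1.938, 2.471, 0.001]
force: [0.4, -0.1, 0.2]
finger_gap: 0.004
gripper_force: 0.0
```

```bash
python3 - <<'E'
from h import *
report()
E
```

```text
t 10.0 p [0.5663 0.0759 0.0612] xang 103.8 tilt [ 0.002 -0.    -1.   ] polar 0.2273 103.6 stand [0.0005 0.2273] F [ 0.4 -0.1  0.2] q [ 0.02  0.2  -0.08  1.29 -0.    1.35] gap 0.003731368067044394
```

Call:
arm_command --motion '[1, -0.005, 0, 0, 0, 1, -0.005, 0, 0, 0, 1, -0.005, 0, 0, 0, 1, -0.005, 0, 0, 0, 1, -0.005, 0, 0, 0, 1, -0.004, 0, 0, 0, 1, -0.004, 0, 0, 0, 1, -0.004, 0, 0, 0, 1, -0.004, 0, 0, 0, 1, 0, 0, 0, 0]'

```text
t: 11.0
eef_pos: [0.5755, 0.0352, 0.0601]
eef_rot: [1.939, 2.471, -0.002]
force: [0.4, 0.0, -0.2]
finger_gap: 0.004
gripper_force: 0.0
```

Call:
arm_command --motion '[1, -0.003, 0, 0, 0, 1, -0.003, 0, 0, 0, 1, -0.002, 0, 0, 0, 1, -0.002, 0, 0, 0, 1, 0, 0, 0, 0]'

```text
t: 11.5
eef_pos: [0.5777, 0.0259, 0.0601]
eef_rot: [1.939, 2.472, -0.001]
force: [-0.0, 0.6, -0.4]
finger_gap: 0.002
gripper_force: 0.1
```

```bash
python3 - <<'E'
from h import *
report();disc("top")
im=manip.capture("wrist");cv2.imwrite("pics/w6.png",im[:,:,::-1])
E
```

```text
t 11.5 p [0.5777 0.0259 0.0601] xang 103.78 tilt [-0.    -0.001 -1.   ] polar 0.1759 103.8 stand [-0.0002  0.1759] F [-0.   0.6 -0.4] q [-0.07  0.22 -0.06  1.3  -0.    1.26] gap 0.0016849396233592144
top orange n 22 slot deg (0=aligned) -0.6986531506746738 -12.96051825072659 10.903603323688763
```

The bolt has passed the blocked depth, so the nose is in the slot. I'll press gently until the force rises.

Call:
arm_command --motion '[1, -0.001, 0, 0, 0, 1, -0.001, 0, 0, 0, 1, 0, 0, 0, 0]'

```text
t: 11.9
eef_pos: [0.5782, 0.0245, 0.0602]
eef_rot: [-1.938, -2.472, 0.0]
force: [-0.8, 0.2, 0.1]
finger_gap: -0.0
gripper_force: 0.4
```

Call:
arm_command --motion '[1, -0.001, 0, 0, 0, 1, -0.001, 0, 0, 0, 1, 0, 0, 0, 0]'

```text
t: 12.2
eef_pos: [0.5784, 0.0234, 0.0602]
eef_rot: [-1.937, -2.471, -0.002]
force: [-1.3, 4.6, 0.4]
finger_gap: -0.001
gripper_force: 2.1
```

Call:
arm_command --motion '[1, -0.001, 0, 0, 0, 1, -0.001, 0, 0, 0, 1, 0, 0, 0, 0, 1, 0, 0, 0, 0]'

```text
t: 12.6
eef_pos: [0.5784, 0.0235, 0.0603]
eef_rot: [-1.933, -2.471, -0.006]
force: [-1.7, 8.3, 1.2]
finger_gap: 0.006
gripper_force: 4.3
```

The force rose to 8 N with no further movement, so the bolt is home. I'll back off and lift clear.

Call:
arm_command --motion '[1, 0.004, 0, 0, 0, 1, 0.008, 0, 0, 0, 1, 0.012, 0, 0, 0, 1, 0.012, 0, -0.01, 0, 1, 0, 0, -0.03, 0, 1, 0, 0, -0.04, 0, 1, 0, 0, -0.04, 0, 1, 0, 0, -0.03, 0, 1, 0, 0, 0, 0, 1, 0, 0, 0, 0]'

```text
t: 13.6
eef_pos: [0.5713, 0.0561, 0.2121]
eef_rot: [1.936, 2.471, 0.003]
force: [-0.8, -0.2, -0.3]
finger_gap: -0.002
gripper_force: 0.0
```

```bash
python3 - <<'E'
from h import *
report();disc("top","t7")
im=cv2.imread("pics/t7.png");a=cv2.resize(im[110:220,205:357],None,fx=4,fy=4,interpolation=cv2.INTER_CUBIC)
b=cv2.resize(manip.capture("wrist")[:,:,::-1][150:384],None,fx=1.2,fy=1.2)[:, :608]
s=manip.capture("side")[:,:,::-1][140:250,195:285];s=cv2.resize(s,None,fx=2.5,fy=2.5,interpolation=cv2.INTER_CUBIC)
w=np.zeros((600,800,3),np.uint8);w[:440,:560]=a[:,:560];w[:275,570:795]=s;w[442:600,:608]=b[:158,:608]
cv2.imwrite("pics/fin.png",w)
E
```

```text
t 13.6 p [0.5713 0.0561 0.2121] xang 103.83 tilt [ 0.003 -0.    -1.   ] polar 0.2068 103.5 stand [0.0007 0.2068] F [-0.8 -0.2 -0.3] q [-0.02  0.17  0.19  1.59 -0.    1.31] gap -0.0018597599836562677
top orange n 22 slot deg (0=aligned) -0.6986531506746738 -12.96051825072659 10.903603323688763
```

View pics/fin.png

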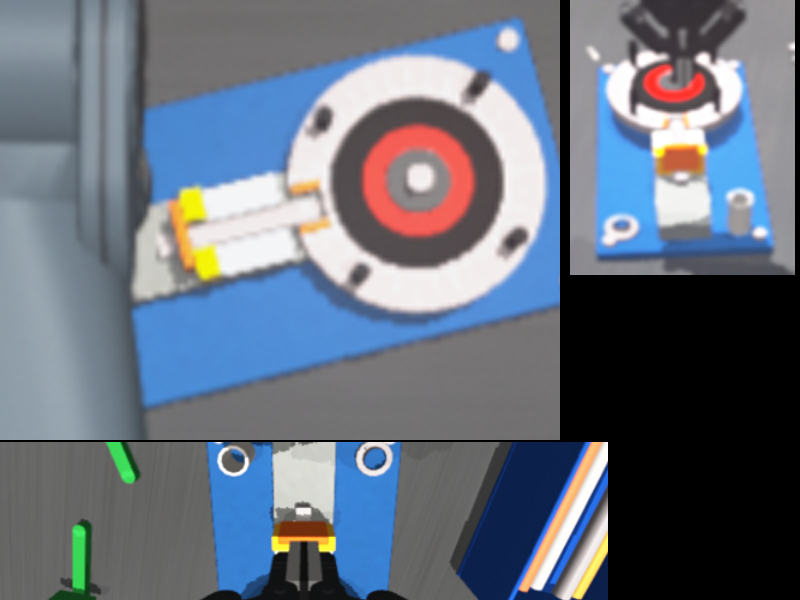

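The final view shows the plate at (183,235) tight against the yellow stops at (192,203) and (206,263), with the nose in the slot at (312,208). The bolt lies flat, the nut and tube have not moved, and the hand is clear at z = 0.21 m.

```bash
python3 -c "
from station import manip
print(manip.finish_job())"
```

```text
the job is handed in; nothing more can be done
None
```

The spindle is locked: I turned the disc until the slot lined up and pushed the bolt fully home against the yellow stops, left the loose parts where they were, and handed the job in at about 14 s with the hand clear.

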